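# Fit the second rail bracket and lay the hanging rail

### The arm

A 6-joint arm with a two-finger parallel gripper is mounted at the origin on a cart in front of the work surface, level with it; the furniture and walls round the work are solid. World frame = base frame: x ahead of the robot, y to its left, z up, the work surface at z = 0. Lengths are in m, angles in rad, forces in N, time in s.
With the tool pointing down it reaches from about 0.35 to 0.875 m from the base axis. Payload 15.5 kg.
Tool frame: the origin (TCP) lies between the finger pads; the fingertips stand 19 mm ahead of it and the grasp point (between the pads) is the TCP; z points along the fingers, y is the direction in which the jaws open and shut (so a half turn about z gives the same grasp; the last joint's range is limited). The gripper opens to 85 mm and grips with 20 to 120 N. Pads are 22 mm wide; open, the fingers measure 114 mm over their backs; the gripper's body (76 mm by 85 mm) begins 54 mm behind the grasp point. The pads swing forward as they close: fully open they stand 13 mm farther back than shut.
Start: joints at [1.232, 0.494, 1.345, -0, 1.302, -0.096], TCP at [0.151, 0.607, 0.25] pointing down, gripper open.
Joint ranges: [-2.91, 2.91], [-0.82, 2.16], [0.22, 2.67], [-1.22, 4.37], [0.12, 2.79], [-3.08, 3.08]. Speed limits (rad/s): [1.89, 1.89, 2.57, 3.01, 3.01, 3.01].

### API

Orientations are given as [roll, pitch, yaw] about the fixed x, y, z axes, in that order (R = Rz(yaw) Ry(pitch) Rx(roll)).
In Python, from workcell import * gives the robot as it stands. Calls block until the motion is done:
- move_ptp(position, orientation): joint-space move of the TCP to a pose.
- move_linear(position, ori=None, max_speed=0.15): straight line of the TCP; ori=None keeps the orientation; max_speed is the mean speed in m/s.
- move_j(angles): joint-space move.
- gripper_open() and close(grasp_force=None): open the fingers fully, or close them until they stop; grasp_force is the grip in N (None keeps the last).
- pause(seconds).
- solve_ik(position, orientation): joint angles nearest the present ones, or None.
- snapshot(name): name is "scene" or "top" or "wrist"; returns (picture, depth): 384x512x3 uint8, red, green, blue; 384x512 float32, m along the optical axis (not along the pixel's ray), 0 where there is no reading.
- camera_info(name): a dict with "fx", "fy", "cx", "cy" (pixels), "world_to_cam" (4x4, takes a point from world to camera coordinates). Camera axes: x right, y down, z forward; pixel columns grow to the right and rows downward; lengths in m; the calibration is good to about 2 mm. A picture is of the moment at which its call begins: read the wrist's pose just before it. camera_info takes no time and is no camera call; for the wrist camera it gives the pose at the moment of the call.
A pose or a line that the arm cannot do raises PlanningError and nothing moves.
- finish_job(): hands the job in, once; it reports no verdict.
Trained networks look in the newest picture that a camera, given by its name, has taken for a name from the list of things; names that differ only in an ending like _2 or _b are one class to them, and where a whole thing is asked for, a point or a joint stands for the part that bears it (a point fixed in the world has none). Each returns a list of dicts, best first, with "score" (0 to 1); they miss things now and then, are a little off and sometimes report something else, mostly with a low value. They report only what shows in the picture. A call takes as long as a camera call. They do not tell look-alikes from the thing itself.
- spot_in(camera, label): "bbox" ([left, top, right, bottom] in pixels, round what is visible of it).
Readings, each from a call of its own:
- get_t(): time.
- get_qpos(): joint angles.
- get_joint_vel(): joint speeds.
- get_tau(): joint torques, N m.
- get_eef_pos(): TCP position.
- get_orientation(): TCP orientation.
- get_ft_force(): force on the tool from outside, world axes, zero at the start.
- get_moment(): the same for the moment, N m.
- get_grip_width(): finger opening in m.
Only numpy, scipy, OpenCV 4.12 (cv2) and the standard library are available. Lean on these libraries where they do the work, as an engineer would, in place of code of your own. Each camera call takes 0.05 s, during which the arm holds its last target.

### The job

Get the bench rack ready for hanging: hook the loose rail bracket into the slots of the upright that has no rail bracket yet, level with the one already fitted on the other upright, pressed flush and then fully down so that it engages. Then lay the steel rail across the two brackets so that it rests in both cradles. Leave the two round knobs and the flat snap-hook ring that lie loose on the bench where they are.

Things in the scene. Friction and masses are not known exactly. Their poses are not given: they have to be found in the camera images.
- rack: Fixed bench rack: plywood base 18 mm high, two slotted white uprights 40 mm wide at y = +120 and -120 mm, shelf on top. Origin on the bench in the plane of the uprights' front faces, half-way between them; x into the rack, away from the robot, z up. Base reaches 65 mm in front. Each upright: one column of slots 9 mm wide, 24 high in 4 mm sheet, hollow behind; lower edges at z = 38, 78, 118, 158, 198, 238 mm.
- shelf_front (a point): Middle of the lower front edge of the rack's top shelf, 70 mm in front of the uprights' faces and 340 mm above the bench; shelf 15 mm thick, 370 mm wide, things up to 65 mm high on it. It covers the brackets, so a gripper pointing straight down cannot get to them; tilted 35 to 50 degrees, its body leaning out to the front, it can.
- fitted_bracket: Rail bracket already in place (fixed), on the left or right upright. Same shape as the loose one. Origin: lower edge of its back plate, mid-width, on the plate's rear face, which lies on the upright's front face; axes as the rack's. Its tabs rest on the slot edges 18 and 58 mm above its origin.
- fitted_cradle (a point): Where the rail's axis lies when it rests in the fitted bracket: x = -68.5, z = 22 mm from the bracket's origin, in its mid-plane; axes as the bracket's. The cradle is a U notch open to the top, x = -56 to -81 mm, floor at z = 14 mm; the web behind it and the flared lip in front are 42 and 44 mm high.
- bracket_grip (a point): Grip point in the loose dark steel rail bracket, which stands on the bench on its lower edge: in the mid-plane of its web, 33 mm in front of (-x) and 27 mm above its origin (same origin as fitted_bracket). x from arm tip to back plate and tabs, z up. Plate 5 x 30 x 80 mm; arm 14 mm thick, reaching 97 mm in front of the plate's rear; web 42 mm high from x = -56 to -5 mm. About 0.15 kg.
- bracket_tab (a point): Lower tab of the loose bracket: mid-width, neck underside, 18 mm above the bracket's origin, on the plate's rear face; the other is 40 mm higher. Tabs 5 mm thick, stand out 11 mm to +x; neck 7 mm high, hook at its end hangs 8 mm lower. They pass the slots with the bracket 8 to 17 mm above its final height; then down till the necks rest. Final: 240 mm along y from the fitted one, same x and z.
- short_peg: Short hanging peg (fixed) in the lowest two slots of the upright that lacks a rail bracket; sticks out 50 mm, clear of the work, not a level to match. Origin and axes as for the brackets: it lies 80 mm straight below the loose bracket's final origin. Plate 30 mm wide, 78 mm high.
- rail_mid (a point): Middle of the loose hanging rail, on its axis. Round steel bar 16 mm in diameter along its own y axis, a square black cap 26 x 26 x 12 mm at each end (280 mm between caps, 304 mm over all). It lies on its caps, axis 13 mm above the bench. In place, the caps stand outside the two brackets. About 0.22 kg.
- knob_violet: Loose bystander: round knob 44 mm in diameter, 24 mm high, on the bench; origin under its centre.
- knob_blue: Loose bystander: round knob 38 mm in diameter, 21 mm high, on the bench; origin under its centre.
- snap_blank_a: Loose bystander: flat moulded snap-hook ring 51 x 110 x 11 mm, on the bench; origin under its centre.
Mind the look-alikes: they are no part of the job. What is shaped like the part that bears bracket_grip but blue is not meant.

How it is judged:
On the way:
1. the loose bracket is hooked in, flush and fully down, level with the fitted one, and let go (x of bracket_grip in the frame of fitted_bracket between -0.037 and -0.029 m and z of bracket_grip in the frame of fitted_bracket between 0.024 and 0.03 m and (y of bracket_grip in the frame of fitted_bracket between 0.236 and 0.244 m or y of bracket_grip in the frame of fitted_bracket between -0.244 and -0.236 m) and angle between the z axis of bracket_grip and the z axis of fitted_bracket, either way round below 0.06 rad and angle between the x axis of bracket_grip and the x axis of fitted_bracket, either way round below 0.08 rad and contact force between the fingers and rail_bracket below 0.05 N), for 0.2 s.
At the end, for the whole second after the job is handed in: Bracket on the other upright, 240 mm from the fitted one (4 mm), level within 3 mm, flush within 4 mm, upright; rail touching both brackets, axis within 4 mm of resting height and 8 mm of the cradles' middle, parallel within 0.05 rad, centred within 20 mm; both at rest and let go (x of bracket_grip in the frame of fitted_bracket between -0.037 and -0.029 m and z of bracket_grip in the frame of fitted_bracket between 0.024 and 0.03 m and (y of bracket_grip in the frame of fitted_bracket between 0.236 and 0.244 m or y of bracket_grip in the frame of fitted_bracket between -0.244 and -0.236 m) and angle between the z axis of bracket_grip and the z axis of fitted_bracket, either way round below 0.06 rad and angle between the x axis of bracket_grip and the x axis of fitted_bracket, either way round below 0.08 rad and x of rail_mid in the frame of fitted_bracket between -0.0765 and -0.0605 m and z of rail_mid in the frame of fitted_bracket between 0.018 and 0.026 m and (y of rail_mid in the frame of fitted_bracket between 0.1 and 0.14 m or y of rail_mid in the frame of fitted_bracket between -0.14 and -0.1 m) and angle between the y axis of rail_mid and the y axis of fitted_bracket, either way round below 0.05 rad and contact force between hanging_rail and rail_bracket above 0.1 N and contact force between hanging_rail and fitted_bracket above 0.1 N and linear speed of each of rail_bracket, hanging_rail below 0.02 m/s).
It fails at once if a knob or the ring on the bench is pushed more than 30 mm (distance of any of knob_violet, knob_blue, snap_blank_a from where it was at the start of the episode above 0.03 m).
It also fails if it takes over 64 s, if anything falls off the work surface, if the arm or the gripper's body presses on something with over 40 N, if the wrist force passes 120 N, or if a joint passes its speed limit or range.

## Working session

There is one attempt and no reset: what is moved stays moved. The work goes in short steps, each a Python script; the robot and the scene stay as the last script left them, time stands still between calls to the robot, and variables do not carry over. Pictures are saved under pics/ and viewed, and the job is handed in when it is done.

```bash
ls; mkdir -p pics
cat > h.py <<'E'
from workcell import *
import numpy as np, cv2
def save(n,im,scale=1): 
    cv2.imwrite('pics/'+n+'.png', cv2.resize(im[:,:,::-1],None,fx=scale,fy=scale,interpolation=cv2.INTER_CUBIC))
def pt(ci,d,u,v):
    z=float(d[int(round(v)),int(round(u))]); T=np.linalg.inv(np.array(ci['world_to_cam']))
    p=np.array([(u-ci['cx'])/ci['fx']*z,(v-ci['cy'])/ci['fy']*z,z,1]); return (T@p)[:3]
def cloud(ci,d):
    v,u=np.mgrid[0:d.shape[0],0:d.shape[1]]; T=np.linalg.inv(np.array(ci['world_to_cam']))
    P=np.stack([(u-ci['cx'])/ci['fx']*d,(v-ci['cy'])/ci['fy']*d,d],-1)
    return P@T[:3,:3].T+T[:3,3]
def proj(ci,p):
    T=np.array(ci['world_to_cam']); q=T[:3,:3]@np.array(p)+T[:3,3]
    return q[0]/q[2]*ci['fx']+ci['cx'], q[1]/q[2]*ci['fy']+ci['cy']
E
python3 - <<'E'
from h import *
for n in ['scene','top']:
    ci=camera_info(n); im,d=snapshot(n); save(n+'0',im,1.5); np.savez('/tmp/'+n+'0.npz',im=im,d=d,P=cloud(ci,d))
    print(n,ci)
    for l in ['rack','fitted_bracket','bracket_grip','short_peg','rail_mid','knob_violet','knob_blue','snap_blank_a','fitted_cradle','shelf_front','bracket_tab']:
        print(l,[(np.round(x['bbox']).tolist(),round(x['score'],2)) for x in spot_in(n,l)[:4]])
print(get_t())
E
```

```text
pics
scene {'fx': 413.96554716548553, 'fy': 413.96554716548553, 'cx': 258.26838713976457, 'cy': 192.07088229747743, 'world_to_cam': array([[ 0.48130064, -0.87649812, -0.01003716, -0.23171879],
       [-0.65746156, -0.35340319, -0.66547012,  0.51495001],
       [ 0.57973614,  0.32689024, -0.746357  ,  1.00576537],
       [ 0.        ,  0.        ,  0.        ,  1.        ]])}
rack [([244.0, 118.0, 393.0, 260.0], 0.68)]
fitted_bracket []
bracket_grip [([317.0, 270.0, 344.0, 303.0], 0.9), ([358.0, 288.0, 378.0, 334.0], 0.53)]
short_peg [([269.0, 200.0, 277.0, 217.0], 0.65), ([172.0, 171.0, 195.0, 192.0], 0.29)]
rail_mid [([190.0, 228.0, 267.0, 277.0], 0.64)]
knob_violet []
knob_blue [([335.0, 199.0, 354.0, 247.0], 0.18)]
snap_blank_a [([173.0, 170.0, 196.0, 193.0], 0.63)]
fitted_cradle []
shelf_front [([244.0, 116.0, 396.0, 260.0], 0.62), ([185.0, 227.0, 268.0, 277.0], 0.43)]
bracket_tab [([357.0, 293.0, 377.0, 333.0], 0.87), ([310.0, 271.0, 342.0, 301.0], 0.79)]
top {'fx': 433.95509494933356, 'fy': 433.95509494933356, 'cx': 255.90571630369007, 'cy': 193.67999858482696, 'world_to_cam': array([[-0.02522209, -0.99968086,  0.00142556,  0.01866845],
       [-0.97745467,  0.02436224, -0.20973519,  0.58380112],
       [ 0.20963352, -0.00668338, -0.97775719,  1.31578411],
       [ 0.        ,  0.        ,  0.        ,  1.        ]])}
rack [([214.0, 115.0, 368.0, 205.0], 0.74), ([118.0, 174.0, 154.0, 200.0], 0.18)]
fitted_bracket [([322.0, 167.0, 331.0, 196.0], 0.67)]
bracket_grip [([362.0, 215.0, 377.0, 252.0], 0.61), ([317.0, 224.0, 344.0, 235.0], 0.51)]
short_peg [([242.0, 178.0, 251.0, 196.0], 0.53)]
rail_mid [([183.0, 238.0, 274.0, 248.0], 0.69)]
knob_violet []
knob_blue [([181.0, 214.0, 196.0, 224.0], 0.55)]
snap_blank_a [([118.0, 176.0, 154.0, 201.0], 0.81)]
fitted_cradle [([322.0, 169.0, 332.0, 193.0], 0.66)]
shelf_front [([217.0, 115.0, 366.0, 207.0], 0.69)]
bracket_tab [([364.0, 218.0, 376.0, 251.0], 0.64)]
1.2
```

View pics/scene0.png

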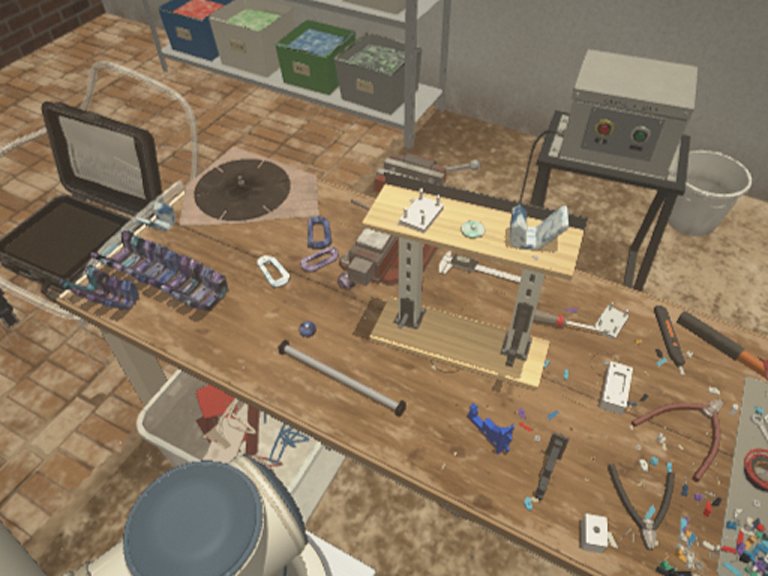

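View pics/top0.png

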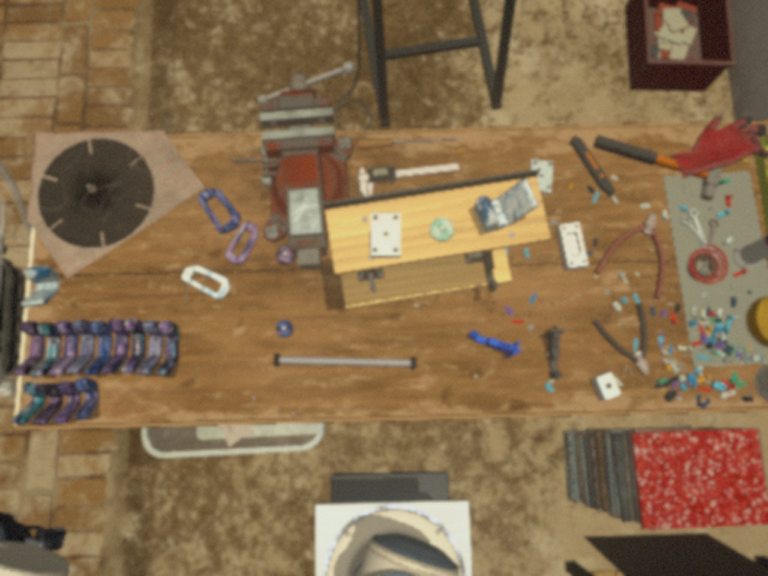

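The loose dark bracket is at top px (370,235), scene (368,310). A blue look-alike is at top (330,229), scene (327,286), and the text rules that one out. The fitted bracket is on the right upright at top (327,182). The short peg is on the left upright, and the rail is at top (183–276, 241). Next I'll get coarse positions from the depth and a crop to confirm.

Run:
```python
from h import *
for n in ['top','scene']:
    z=np.load(f'/tmp/{n}0.npz'); P=z['P'];im=z['im']
    ci=camera_info(n)
    if n=='top':
        c=im[205:262,310:390]; save('crop_top',c,8)
        M=(P[...,2]>0.006)&(P[...,2]<0.12)
        for nm,(a,b,c_,d_) in dict(dark=(355,210,385,258),blue=(308,217,350,242),rail=(178,234,280,250)).items():
            Q=P[b:d_,a:c_][M[b:d_,a:c_]]; print(nm,len(Q),Q.min(0).round(3),Q.max(0).round(3),Q.mean(0).round(3))
            r=cv2.minAreaRect((Q[:,:2]*1000).astype(np.float32)); print(r)
        S=P[112:190,215:368]; Q=S[(S[...,2]>.335)&(S[...,2]<.37)]
        print('shelf',len(Q),cv2.minAreaRect((Q[:,:2]*1000).astype(np.float32)),np.median(Q[:,2]))
    else:
        c=im[265:340,305:395]; save('crop_scene',c,7)
        save('crop_rack',im[110:270,235:405],4)
```

```text
dark 302 [ 0.379 -0.412  0.006] [ 0.533 -0.315  0.087] [ 0.451 -0.35   0.034]
((455.41973876953125, -364.1817626953125), (93.70135498046875, 153.00485229492188), 88.3870620727539)
blue 245 [ 0.437 -0.298  0.006] [ 0.509 -0.161  0.084] [ 0.469 -0.227  0.038]
((472.8421325683594, -229.3909149169922), (135.4576416015625, 72.03339385986328), 88.46729278564453)
rail 533 [ 0.412 -0.064  0.006] [0.468 0.244 0.034] [0.442 0.096 0.02 ]
((440.2356872558594, 90.05015563964844), (308.058349609375, 48.47501754760742), 88.56608581542969)
shelf 5775 ((635.8143920898438, -85.77360534667969), (116.05044555664062, 370.1253356933594), 8.10074234008789) 0.35600912298450216
```

Run:
```python
import cv2
a=cv2.imread('pics/crop_top.png');b=cv2.imread('pics/crop_scene.png');print(a.shape,b.shape)
h=420
f=lambda x:cv2.resize(x,(int(x.shape[1]*h/x.shape[0]*0.66),int(h*.66)))
cv2.imwrite('pics/crops.png',cv2.hconcat([f(a),f(b)]))
```

```text
(456, 640, 3) (525, 630, 3)
```

View pics/crops.png

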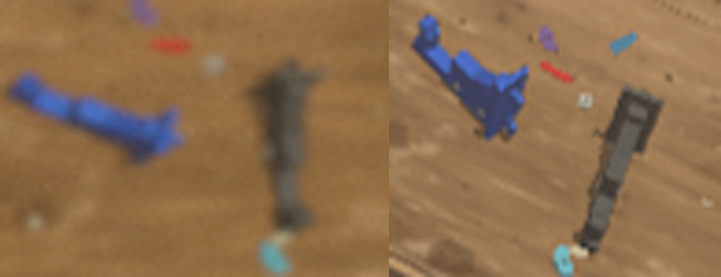

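View pics/crop_rack.png

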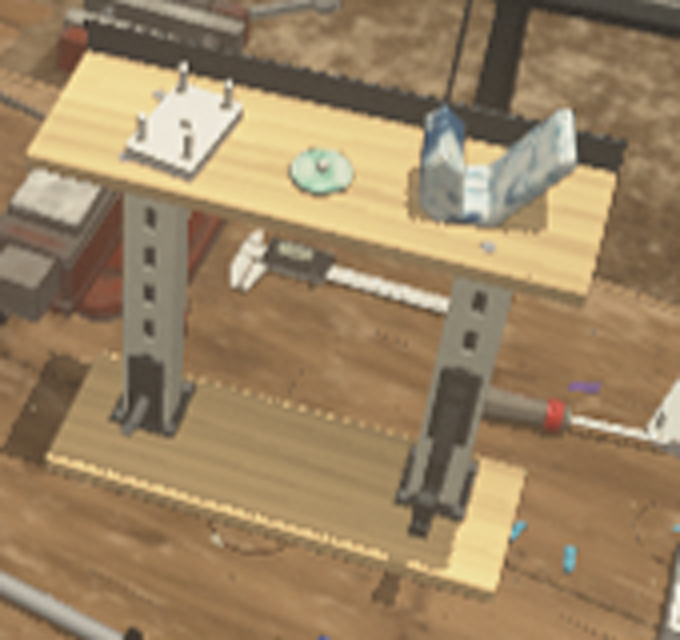

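```bash
cat >> h.py <<'E'
from scipy.spatial.transform import Rotation as Ro
def ori(t,yaw,flip=False):
    R=Ro.from_euler('z',yaw)*Ro.from_euler('y',-t)*Ro.from_euler('x',np.pi)
    if flip: R=R*Ro.from_euler('z',np.pi)
    return R.as_euler('xyz').tolist()   # fixed axes
E
python3 - <<'E'
from h import *
ci=camera_info('wrist'); T=np.linalg.inv(ci['world_to_cam'])
p=np.array(get_eef_pos()); o=get_orientation(); R=Ro.from_euler('xyz',o).as_matrix()
print(p,o); print('cam in tool',R.T@(T[:3,3]-p)); print(R.T@T[:3,:3]); print(ci['fx'],ci['cx'],ci['cy'])
r=np.deg2rad
print(ori(r(40),0))
for t in (35,40,45,50):
  for f in (0,1):
    for nm,P,y in [('brk',(0.44,-0.355,0.027),r(0)),('ins',(0.60,0.03,0.144),r(8)),('look',(0.40,0.0,0.2),r(8)),('rail',(0.44,0.09,0.02),r(0)),('pl',(0.56,-0.09,0.16),r(8))]:
      q=solve_ik(P,ori(r(t),y,f)); print(t,f,nm,None if q is None else np.round(q,2))
E
```

```text
[0.15087096 0.60654354 0.25028296] [ 3.14154944e+00 -1.09247501e-05  2.89780081e+00]
cam in tool [ 0.06956238  0.0004845  -0.12382747]
[[ 8.62831155e-04 -9.60584135e-01 -2.77988083e-01]
 [ 9.99999623e-01  8.00939990e-04  3.36203555e-04]
 [-1.00300029e-04 -2.77988268e-01  9.60584464e-01]]
307.37778630178184 257.9316178906372 193.5504486887668
[3.141592653589793, -0.6981317007977316, 0.0]
35 0 brk [-1.08  0.76  2.02  1.51  0.53 -0.93]
35 0 ins [-0.13  0.49  2.01  1.3   0.16  0.05]
35 0 look [-0.39  0.17  2.39  1.44  0.29 -0.31]
35 0 rail [ 0.12  0.9   2.47  3.23  0.83 -1.54]
35 0 pl [-0.44  0.44  2.05  1.22  0.34 -0.13]
35 1 brk [-1.08  0.76  2.02  1.51  0.53  2.22]
35 1 ins None
35 1 look [-0.39  0.17  2.39  1.44  0.29  2.83]
35 1 rail [0.12 0.9  2.47 3.23 0.83 1.61]
35 1 pl [-0.44  0.44  2.05  1.22  0.34  3.01]
40 0 brk [-1.12  0.8   2.06  1.67  0.62 -1.13]
40 0 ins [-0.15  0.52  2.08  2.18  0.22 -0.84]
40 0 look [-0.44  0.22  2.47  1.96  0.39 -0.89]
40 0 rail [ 0.13  1.03  2.54  3.23  1.12 -1.51]
40 0 pl [-0.48  0.46  2.11  1.66  0.38 -0.6 ]
40 1 brk [-1.12  0.8   2.06  1.67  0.62  
[... 294 characters left out ...]
-0.51  0.31  2.56  2.26  0.58 -1.27]
45 0 rail [ 0.14  1.2   2.61  3.24  1.44 -1.49]
45 0 pl [-0.51  0.5   2.17  1.98  0.48 -0.95]
45 1 brk [-1.17  0.85  2.09  1.76  0.72  1.86]
45 1 ins [-0.16  0.55  2.14  2.53  0.37  1.93]
45 1 look [-0.51  0.31  2.56  2.26  0.58  1.87]
45 1 rail [0.14 1.2  2.61 3.24 1.44 1.66]
45 1 pl [-0.51  0.5   2.17  1.98  0.48  2.2 ]
50 0 brk [-1.21  0.9   2.11  1.82  0.83 -1.4 ]
50 0 ins [-0.18  0.6   2.2   2.67  0.56 -1.37]
50 0 look None
50 0 rail None
50 0 pl [-0.54  0.55  2.23  2.17  0.63 -1.18]
50 1 brk [-1.21  0.9   2.11  1.82  0.83  1.74]
50 1 ins [-0.18  0.6   2.2   2.67  0.56  1.77]
50 1 look None
50 1 rail None
50 1 pl [-0.54  0.55  2.23  2.17  0.63  1.96]
```

Run:
```python
from h import *
r=np.deg2rad
t0=get_t()
for P,t,y,nm in [((0.27,0.27,0.26),30,40,None),((0.37,-0.03,0.25),45,8,'rackA'),((0.37,-0.34,0.2),30,0,'brkA')]:
    q=solve_ik(P,ori(r(t),r(y),True)); print(np.round(q,2))
    move_ptp(P,ori(r(t),r(y),True)); print(get_t())
    if nm:
        pause(0.2)
        ci=camera_info('wrist'); im,d=snapshot('wrist'); np.savez('/tmp/'+nm+'.npz',im=im,d=d,P=cloud(ci,d),W=ci['world_to_cam']); save(nm,im,1.5)
        for l in ['fitted_bracket','bracket_grip','short_peg','rail_mid','bracket_tab','fitted_cradle']:
            print(l,[(np.round(x['bbox']).tolist(),round(x['score'],2)) for x in spot_in('wrist',l)[:4]])
print(get_t())
```

```text
[ 0.58 -0.05  2.24  0.14  0.44 -1.8 ]
2.7667
[-0.77  0.03  2.48  1.45  0.6   2.55]
6.5333
fitted_bracket [([62.0, 182.0, 122.0, 272.0], 0.92)]
bracket_grip [([0.0, 23.0, 114.0, 105.0], 0.64)]
short_peg [([267.0, 171.0, 289.0, 210.0], 0.65), ([358.0, 177.0, 386.0, 199.0], 0.15)]
rail_mid [([216.0, 26.0, 496.0, 107.0], 0.61), ([66.0, 182.0, 122.0, 268.0], 0.4)]
bracket_tab []
fitted_cradle [([63.0, 185.0, 121.0, 270.0], 0.68)]
[-1.16  0.33  1.99  0.74  0.75  3.01]
8.2833
fitted_bracket [([349.0, 303.0, 366.0, 337.0], 0.58)]
bracket_grip [([230.0, 92.0, 262.0, 227.0], 0.89), ([316.0, 139.0, 407.0, 208.0], 0.86)]
short_peg [([507.0, 252.0, 512.0, 261.0], 0.52)]
rail_mid [([230.0, 93.0, 263.0, 227.0], 0.51)]
bracket_tab [([231.0, 95.0, 258.0, 223.0], 0.69), ([317.0, 136.0, 409.0, 206.0], 0.62)]
fitted_cradle [([346.0, 305.0, 367.0, 335.0], 0.79)]
8.8333
```

View pics/rackA.png

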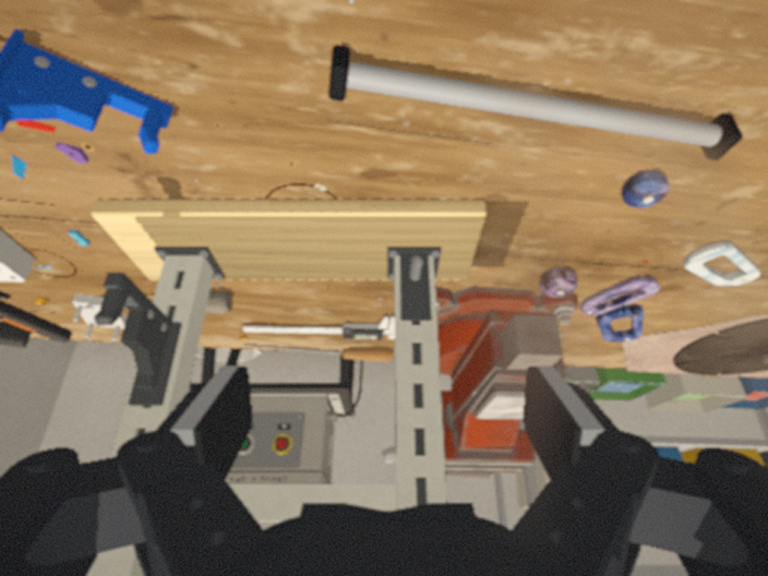

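View pics/brkA.png

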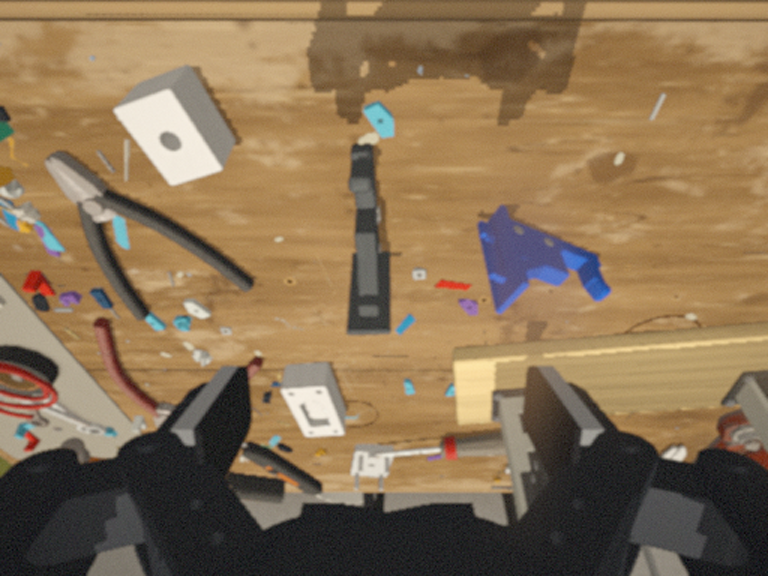

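The wrist view (upside-down) shows the dark bracket at native px (247,160) with its tip toward the robot, and the blue look-alike at (362,172). The rack view shows the fitted bracket at (92,227), and the left upright at columns 262–293 with the short peg below. Next I'll fit the rack pose and the bracket pose.

Run:
```python
from h import *
z=np.load('/tmp/rackA.npz');P=z['P'];d=z['d']
yaw0=np.deg2rad(8.1);c,s=np.cos(yaw0),np.sin(yaw0);o=np.array([.648,-.084])
def loc(P):
    q=P[...,:2]-o; return np.stack([q[...,0]*c+q[...,1]*s,-q[...,0]*s+q[...,1]*c,P[...,2]],-1)
L=loc(P)
ok=d>0
m=ok&(abs(L[...,0])<.02)&(L[...,2]>.11)&(L[...,2]<.26)
for sgn in (1,-1):
    mm=m&(abs(L[...,1]-sgn*.12)<.03)
    Q=L[mm]; 
    x0=np.median(Q[:,0]); Q=Q[abs(Q[:,0]-x0)<.006]
    for z0 in np.arange(.11,.26,.025):
        k=Q[(Q[:,2]>z0)&(Q[:,2]<z0+.025)]
        if len(k)>10: print(sgn,round(z0,3),len(k),'x',np.median(k[:,0]).round(4),'y',k[:,1].min().round(4),k[:,1].max().round(4),np.percentile(k[:,1],[2,98]).round(4))
# fitted bracket arm
mm=ok&(L[...,0]<-.012)&(L[...,0]>-.11)&(abs(L[...,1]+.12)<.04)&(L[...,2]>.09)&(L[...,2]<.2)
Q=L[mm];print('fit',len(Q),Q.min(0).round(4),Q.max(0).round(4),np.median(Q,0).round(4))
# bench check
b=ok&(abs(L[...,0]+.2)<.05);print('bench z',np.median(P[b][:,2]))
# loose bracket
z=np.load('/tmp/brkA.npz');P=z['P'];d=z['d']
R=P[88:232,222:272];Q=R[(R[...,2]>.01)&(R[...,2]<.1)&(d[88:232,222:272]>0)]
print(len(Q),Q.min(0).round(4),Q.max(0).round(4))
for x0 in np.arange(.37,.53,.01):
    k=Q[(Q[:,0]>=x0)&(Q[:,0]<x0+.01)]
    if len(k)>5: print(round(x0,3),len(k),'y',np.percentile(k[:,1],[3,50,97]).round(4),'z',np.percentile(k[:,2],[5,50,97]).round(4))
b=P[(d>0)&(abs(P[...,2])<.01)];print('bench',np.median(b[:,2]))
```

```text
1 0.11 395 x 0.0009 y 0.0998 0.1396 [0.1    0.1389]
1 0.135 489 x 0.001 y 0.0997 0.1397 [0.0997 0.139 ]
1 0.16 429 x 0.0009 y 0.0997 0.1397 [0.1009 0.139 ]
1 0.185 545 x 0.0009 y 0.1006 0.1397 [0.1007 0.1389]
1 0.21 592 x 0.0008 y 0.1003 0.1397 [0.1004 0.1389]
1 0.235 573 x 0.0008 y 0.1001 0.1399 [0.1002 0.1392]
-1 0.11 221 x -0.0024 y -0.1145 -0.0995 [-0.1136 -0.0997]
-1 0.135 274 x -0.002 y -0.1403 -0.0997 [-0.1396 -0.0999]
-1 0.16 530 x -0.0029 y -0.1408 -0.0994 [-0.1395 -0.0998]
-1 0.185 450 x 0.0008 y -0.1404 -0.1 [-0.1397 -0.1022]
-1 0.21 51 x 0.0006 y -0.1399 -0.1315 [-0.1399 -0.1325]
fit 1851 [-0.0978 -0.1269  0.1007] [-0.012  -0.1111  0.1673] [-0.0545 -0.1143  0.1262]
bench z 0.0005763420898241001
2546 [ 0.3933 -0.3664  0.01  ] [ 0.492  -0.3371  0.0814]
0.39 364 y [-0.3611 -0.355  -0.3487] z [0.0122 0.0254 0.0431]
0.4 78 y [-0.3617 -0.3538 -0.3478] z [0.015  0.0427 0.0438]
0.41 10 y [-0.3483 -0.3482 -0.3473] z [0.0112 0.0136 0.0144]
0.42 88 y [-0.3603 -0.3524 -0.3474] z [0.0131 0.0144 0.0157]
0.43 359 y [-0.3599 -0.3533 -0.3471] z [0.0138 0.0277 0.0426]
0.44 134 y [-0.3599 -0.3521 -0.3457] z [0.0153 0.0421 0.0432]
0.45 145 y [-0.3594 -0.3515 -0.3457] z [0.0194 0.0424 0.0459]
0.46 181 y [-0.3586 -0.3515 -0.3455] z [0.0375 0.0483 0.0525]
0.47 268 y [-0.3587 -0.3514 -0.3449] z [0.0207 0.0569 0.0675]
0.48 912 y [-0.3658 -0.3484 -0.3372] z [0.0173 0.0632 0.0805]
0.49 7 y [-0.3642 -0.3624 -0.3521] z [0.0794 0.0796 0.0802]
bench 0.00044901081353387884
```

```bash
cat >> h.py <<'E'
r=np.deg2rad
RO=np.array([.6488,-.0839]); RY=r(8.1)
def rk(x,y,z):
    c,s=np.cos(RY),np.sin(RY); return [RO[0]+c*x-s*y,RO[1]+s*x+c*y,z]
E
python3 - <<'E'
from h import *
z=np.load('/tmp/brkA.npz');P=z['P'];R=P[88:232,222:272].reshape(-1,3);k=R[(R[:,2]>.075)&(R[:,2]<.09)];print('plate top x',np.percentile(k[:,0],[5,50,95]),np.percentile(k[:,1],[2,50,98]))
T=r(40);yb=r(2.15)
tz=np.array([np.sin(T)*np.cos(yb),np.sin(T)*np.sin(yb),-np.cos(T)])
g=np.array([.4598,-.3524,.032])
move_ptp((g-.10*tz).tolist(),ori(T,yb,True)); pause(.2);print(get_t(),np.round(get_qpos(),2))
ci=camera_info('wrist'); im,d=snapshot('wrist'); P=cloud(ci,d); save('pre1',im,1.5);np.savez('/tmp/pre1.npz',im=im,d=d,P=P)
sel=(d>0)&(P[...,2]>.01)&(P[...,2]<.1)&(abs(P[...,1]+.352)<.025)&(P[...,0]>.385)&(P[...,0]<.51)
Q=P[sel]
for x0 in np.arange(.38,.51,.01):
    k=Q[(Q[:,0]>=x0)&(Q[:,0]<x0+.01)]
    if len(k)>5: print(round(x0,3),len(k),'x',k[:,0].min().round(4),k[:,0].max().round(4),'y',np.percentile(k[:,1],[2,98]).round(4),'z',np.percentile(k[:,2],[5,97]).round(4))
print([np.round(x['bbox']) for x in spot_in('wrist','bracket_grip')])
for p in [rk(-.131,.12,.2),rk(-.081,.12,.1445),rk(-.031,.12,.1445),rk(-.031,.12,.132)]:
    for f in (0,1):
        q=solve_ik(p,ori(T,RY,f)); print(None if q is None else np.round(q,2))
E
```

```text
plate top x [0.48530515 0.48674716 0.48967392] [-0.36536947 -0.35126055 -0.33730723]
9.775 [-1.23  0.6   2.07  1.3   0.69  2.31]
0.39 1010 x 0.3933 0.4 y [-0.3613 -0.3485] z [0.012 0.043]
0.4 120 x 0.4001 0.4051 y [-0.3618 -0.3481] z [0.0146 0.044 ]
0.43 658 x 0.4336 0.4399 y [-0.3602 -0.3468] z [0.018  0.0424]
0.44 171 x 0.44 0.4499 y [-0.3611 -0.3453] z [0.0146 0.043 ]
0.45 190 x 0.4501 0.46 y [-0.359  -0.3459] z [0.0413 0.0452]
0.46 271 x 0.46 0.4698 y [-0.3587 -0.346 ] z [0.045  0.0524]
0.47 434 x 0.47 0.4799 y [-0.3584 -0.3454] z [0.0526 0.0673]
0.48 1869 x 0.48 0.4892 y [-0.366  -0.3369] z [0.017  0.0801]
[array([237., 101., 280., 278.]), array([356., 158., 465., 262.])]
[-0.24  0.3   2.24  1.83  0.25 -0.57]
[-0.24  0.3   2.24  1.83  0.25  2.58]
[-0.19  0.49  2.19  2.35  0.3  -1.06]
[-0.19  0.49  2.19  2.35  0.3   2.08]
[-0.14  0.52  2.07  2.17  0.22 -0.83]
[-0.14  0.52  2.07  2.17  0.22  2.31]
[-0.14  0.54  2.08  2.3   0.24 -0.96]
[-0.14  0.54  2.08  2.3   0.24  2.18]
```

View pics/pre1.png

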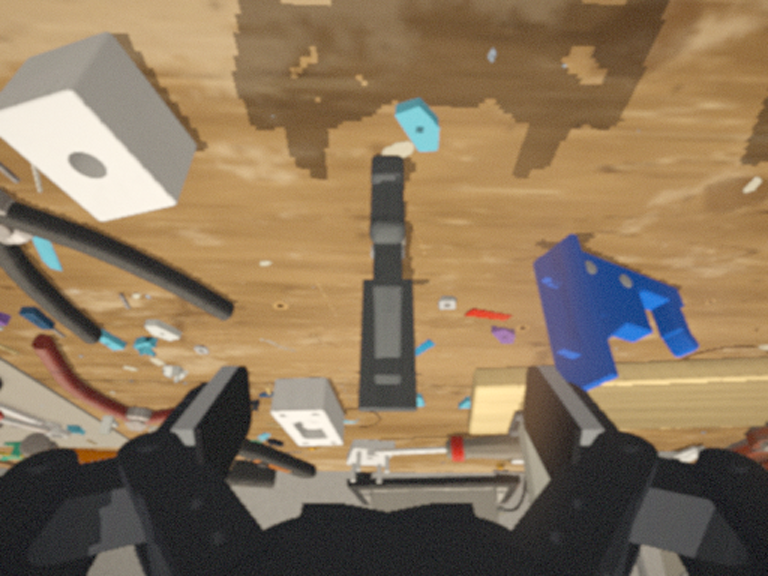

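The view just before grasping agrees with the first one: tip x 0.393, web front 0.4336, plate rear about 0.490, heights 0.042, 0.044 and 0.080. Now the grasp and lift.

Run:
```python
from h import *
T=r(40);yb=r(2.15)
g=[.459,-.3525,.032]
move_linear(g,ori(T,yb,True),max_speed=.1); print(get_t(),np.round(get_ft_force(),1))
close(50); print(get_grip_width(),np.round(get_ft_force(),1),np.round(get_eef_pos(),4))
f0=get_ft_force()
move_linear([g[0]-.03,g[1],.18],max_speed=.15); pause(.2)
print(get_t(),get_grip_width(),np.round(get_ft_force(),2))
ci=camera_info('wrist'); im,d=snapshot('wrist'); save('lift1',im,1.5)
P=cloud(ci,d); p=np.array(get_eef_pos()); R=Ro.from_euler('z',yb).as_matrix()
L=(P-p)@R; sel=(d>0)&(abs(L[...,1])<.02)&(L[...,0]>-.075)&(L[...,0]<.035)&(L[...,2]>-.036)&(L[...,2]<.06)
Q=L[sel]
for x0 in np.arange(-.07,.04,.01):
    k=Q[(Q[:,0]>=x0)&(Q[:,0]<x0+.01)]
    if len(k)>5: print(round(x0,3),len(k),'x',k[:,0].min().round(4),k[:,0].max().round(4),'y',np.percentile(k[:,1],[2,98]).round(4),'z',np.percentile(k[:,2],[3,97]).round(4))
```

```text
11.0167 [1.  0.1 0.5]
0.012980588731392722 [-3.7 -0.2  5.1] [ 0.459  -0.3526  0.0321]
13.025 0.013206127334387958 [-0.43 -0.11 -2.13]
-0.07 6828 x -0.0662 -0.06 y [-0.0175  0.0179] z [-0.0284  0.0468]
-0.06 6251 x -0.06 -0.05 y [-0.0187  0.0192] z [-0.0115  0.0461]
-0.05 4877 x -0.05 -0.04 y [-0.0189  0.0191] z [0.0254 0.0434]
-0.04 853 x -0.04 -0.03 y [-0.0194  0.0195] z [0.0183 0.033 ]
-0.03 2862 x -0.03 -0.02 y [-0.0188  0.0189] z [-0.0043  0.0183]
-0.02 1510 x -0.02 -0.01 y [-0.0153  0.0153] z [-0.0027  0.0279]
-0.01 1423 x -0.01 -0.0 y [-0.0192  0.0192] z [-0.0138  0.0204]
0.0 904 x 0.0 0.01 y [-0.0175  0.0179] z [-0.0173  0.0191]
0.01 690 x 0.01 0.0199 y [-0.0063  0.0069] z [0.0186 0.0267]
0.02 317 x 0.0201 0.03 y [-0.0107  0.0111] z [0.0153 0.0243]
```

View pics/lift1.png

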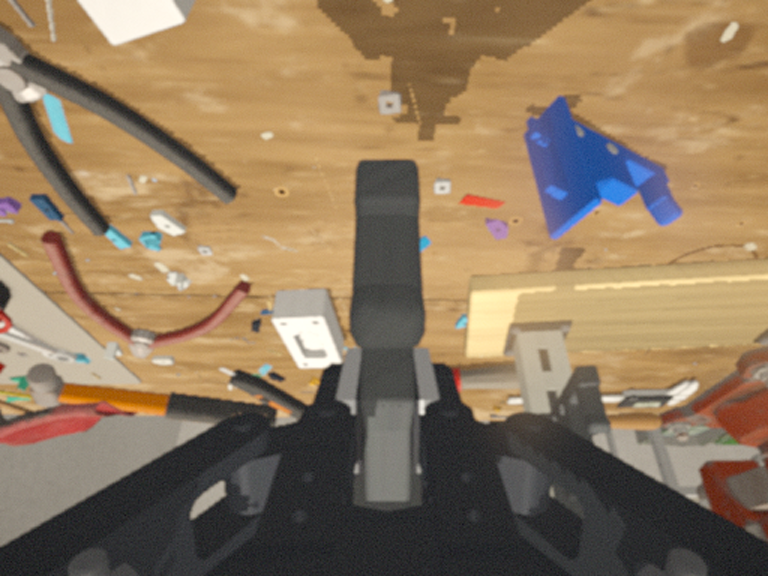

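```bash
cat >> h.py <<'E'
def heldprof(nm,yw):
    ci=camera_info('wrist'); p=np.array(get_eef_pos()); im,d=snapshot('wrist'); save(nm,im,1.5)
    L=(cloud(ci,d)-p)@Ro.from_euler('z',yw).as_matrix()
    np.savez('/tmp/'+nm+'.npz',im=im,d=d,L=L)
    sel=(d>0)&(abs(L[...,1])<.0075)&(L[...,0]>-.075)&(L[...,0]<.045)&(L[...,2]>-.04)&(L[...,2]<.06); Q=L[sel]
    for x0 in np.arange(-.075,.045,.01):
        k=Q[(Q[:,0]>=x0)&(Q[:,0]<x0+.01)]
        if len(k)>5: print(round(x0,3),len(k),'x',k[:,0].min().round(4),k[:,0].max().round(4),'y',np.percentile(k[:,1],[2,98]).round(4),'z',np.percentile(k[:,2],[3,97]).round(4))
E
python3 - <<'E'
from h import *
T=r(40)
move_ptp(rk(-.19,-.10,.22),ori(T,RY,True)); print(get_t())
move_ptp(rk(-.10,.12,.1445),ori(T,RY,True)); pause(.3)
print(get_t(),np.round(get_qpos(),2),np.round(get_ft_force(),2),get_grip_width())
heldprof('prein',RY)
for n in ['scene','top']:
    im,d=snapshot(n); np.savez('/tmp/'+n+'1.npz',im=im,d=d,P=cloud(camera_info(n),d)); save(n+'1',im[110:270,170:400] if n=='scene' else im[100:260,170:390],3.4)
E
```

```text
13.7417
15.2667 [-0.21  0.48  2.24  2.4   0.33  2.02] [-0.83 -0.25 -1.53] 0.013149289465459594
-0.075 182 x -0.0662 -0.065 y [-0.0054  0.005 ] z [-0.029  -0.0186]
-0.065 5663 x -0.065 -0.0551 y [-0.0069  0.0067] z [-0.0284  0.0115]
-0.055 2391 x -0.0549 -0.045 y [-0.0074  0.0072] z [0.0385 0.0464]
-0.045 485 x -0.045 -0.0402 y [-0.0072  0.0072] z [0.0355 0.0385]
-0.035 8 x -0.0253 -0.025 y [-0.0055  0.0045] z [-0.003   0.0076]
-0.025 1661 x -0.025 -0.015 y [-0.0069  0.0069] z [-0.0044  0.0103]
-0.015 418 x -0.015 -0.005 y [-0.0073  0.0074] z [0.0095 0.0184]
-0.005 692 x -0.005 0.005 y [-0.0069  0.0068] z [0.0099 0.02  ]
0.005 704 x 0.005 0.015 y [-0.0067  0.0069] z [0.0155 0.0231]
0.015 338 x 0.015 0.0197 y [-0.0065  0.0066] z [0.0222 0.0272]
0.025 17 x 0.0257 0.0285 y [-0.0075  0.0075] z [0.0192 0.0247]
```

View pics/prein.png

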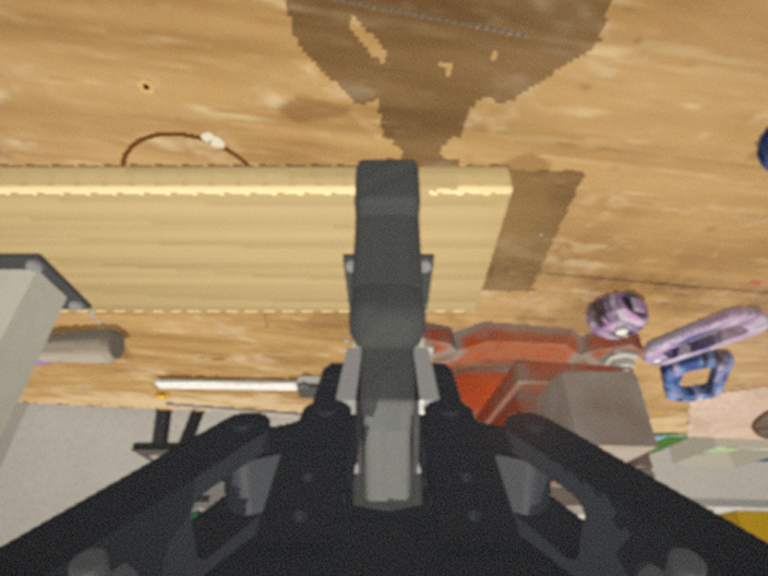

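View pics/scene1.png

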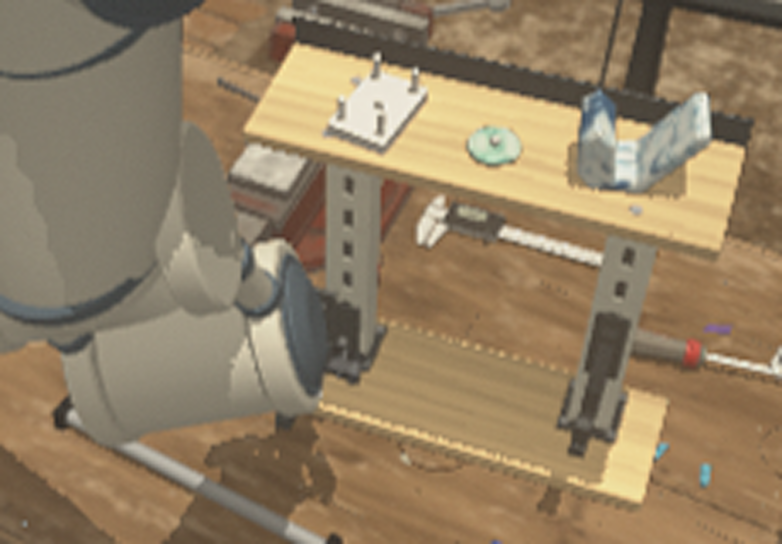

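Run:
```python
from h import *
c,s=np.cos(RY),np.sin(RY)
def F():
    f=np.array(get_ft_force()); return np.array([c*f[0]+s*f[1],-s*f[0]+c*f[1],f[2]])
move_linear(rk(-.048,.12,.1445),max_speed=.1); pause(.1); f0=F(); print(get_t(),'f0',f0.round(1))
for x in [-.043,-.040,-.037,-.034,-.032,-.031,-.030,-.029,-.028]:
    move_linear(rk(x,.12,.1445),max_speed=.03); pause(.05); f=F()-f0; print(x,f.round(1))
    if abs(f).max()>12: break
p=np.array(get_eef_pos()); q=p[:2]-RO; print(get_t(),'loc',(c*q[0]+s*q[1]).round(4),(-s*q[0]+c*q[1]).round(4),p[2].round(4))
heldprof('in1',RY)
```

```text
16.1833 f0 [ 0.3 -0.7 -1.5]
-0.043 [ 0.3  1.2 -0.4]
-0.04 [-0.2  1.4  0. ]
-0.037 [-0.5  0.8  0.4]
-0.034 [-0.1  0.9 -0.5]
-0.032 [-2.   0.7 -2.3]
-0.031 [-12.3   1.1   5.2]
18.05 loc -0.0322 0.1201 0.1441
-0.075 189 x -0.0665 -0.065 y [-0.0052  0.0057] z [-0.0291 -0.0183]
-0.065 5623 x -0.065 -0.055 y [-0.0068  0.0068] z [-0.0283  0.0114]
-0.055 2374 x -0.055 -0.045 y [-0.0074  0.0072] z [0.0386 0.0465]
-0.045 498 x -0.045 -0.0398 y [-0.0072  0.0073] z [0.0355 0.0389]
-0.035 10 x -0.0252 -0.025 y [-0.0017  0.0054] z [-0.0009  0.0077]
-0.025 1688 x -0.025 -0.015 y [-0.0069  0.0069] z [-0.0048  0.0103]
-0.015 420 x -0.015 -0.005 y [-0.0073  0.0074] z [0.0094 0.0181]
-0.005 683 x -0.005 0.005 y [-0.0069  0.0068] z [0.0099 0.0199]
0.005 709 x 0.005 0.015 y [-0.0067  0.0069] z [0.0155 0.0228]
0.015 341 x 0.015 0.02 y [-0.0065  0.0066] z [0.0225 0.0271]
0.025 19 x 0.0253 0.028 y [-0.0075  0.0075] z [0.0188 0.0249]
```

Contact came at x of about −0.032, where the plate should be flush, so the tabs went through. Back off 0.5 mm and lower it.

Run:
```python
from h import *
c,s=np.cos(RY),np.sin(RY)
def F():
    f=np.array(get_ft_force()); return np.array([c*f[0]+s*f[1],-s*f[0]+c*f[1],f[2]])
def L():
    p=np.array(get_eef_pos()); q=p[:2]-RO; return np.round([c*q[0]+s*q[1],-s*q[0]+c*q[1],p[2]],4)
f0=np.array([.3,-.1,-1.6])
for z in [.1445,.141,.138,.135,.1335,.1325,.1315,.1305,.1295,.1285,.1275]:
    move_linear(rk(-.0318,.12,z),max_speed=.03); pause(.05); f=F()-f0; print(z,f.round(1),L())
    if f[2]>18 or abs(f[:2]).max()>25: break
print(get_t())
```

```text
0.1445 [-7.4  0.3  3.8] [-0.0322  0.12    0.1444]
0.141 [-5.6  0.7 -1.1] [-0.0323  0.12    0.1406]
0.138 [-5.8  1.1 -0.9] [-0.0322  0.12    0.1377]
0.135 [-6.2 -0.  -1. ] [-0.0322  0.12    0.1346]
0.1335 [-6.7  0.8  0.8] [-0.0322  0.12    0.1333]
0.1325 [-6.  -0.6  2.5] [-0.0322  0.12    0.1324]
0.1315 [-13.4  -0.7  13.5] [-0.0322  0.12    0.1319]
0.1305 [-23.   -1.3  29.8] [-0.0322  0.12    0.1316]
20.5167
```

It seated at z≈0.1318 (expected 0.132) with 30 N of reaction. Releasing, retreating and checking.

Run:
```python
from h import *
move_linear(rk(-.0318,.12,.132),max_speed=.03)
gripper_open(); print(get_t(),get_grip_width())
p=np.array(rk(-.0318,.12,.132)); T=r(40); tz=np.array([np.sin(T)*np.cos(RY),np.sin(T)*np.sin(RY),-np.cos(T)])
move_linear((p-.11*tz).tolist(),max_speed=.15)
move_ptp(rk(-.26,.02,.24),ori(r(45),RY,True)); pause(.2); print(get_t())
ci=camera_info('wrist'); im,d=snapshot('wrist'); save('chk1',im,1.5); np.savez('/tmp/chk1.npz',im=im,d=d,P=cloud(ci,d))
P=cloud(ci,d); c,s=np.cos(RY),np.sin(RY); q=P[...,:2]-RO
L=np.stack([q[...,0]*c+q[...,1]*s,-q[...,0]*s+q[...,1]*c,P[...,2]],-1)
for y0 in (.12,-.12):
    m=(d>0)&(L[...,0]<-.010)&(L[...,0]>-.11)&(abs(L[...,1]-y0)<.03)&(L[...,2]>.09)&(L[...,2]<.185)
    Q=L[m]; print(y0,len(Q),Q.min(0).round(4),Q.max(0).round(4))
    k=Q[Q[:,0]<-.08]; print(' lip',k.min(0).round(4),k.max(0).round(4),np.percentile(k[:,1],[5,95]).round(4))
    m=(d>0)&(abs(L[...,0]+.005)<.004)&(abs(L[...,1]-y0)<.014)&(L[...,2]>.155)&(L[...,2]<.19); k=L[m]; print(' plate',len(k),np.median(k[:,0]).round(4),k[:,2].max().round(4),np.percentile(k[:,1],[3,97]).round(4))
for l in ['rail_mid']: print([(np.round(x['bbox']).tolist(),x['score']) for x in spot_in('wrist',l)])
```

```text
21.4583 0.08558179196568697
23.85
0.12 1479 [-0.0988  0.1115  0.0982] [-0.0101  0.1274  0.1675]
 lip [-0.0988  0.1125  0.0982] [-0.0801  0.1274  0.1413] [0.113  0.1254]
 plate 350 -0.0069 0.1892 [0.1067 0.1335]
-0.12 1455 [-0.0985 -0.1269  0.1009] [-0.0102 -0.1117  0.1517]
 lip [-0.0985 -0.1265  0.1009] [-0.0801 -0.1125  0.1439] [-0.1251 -0.113 ]
  return _methods._mean(a, axis=axis, dtype=dtype,
  ret = ret.dtype.type(ret / rcount)
Traceback (most recent call last):
ValueError: zero-size array to reduction operation maximum which has no identity
```

View pics/chk1.png

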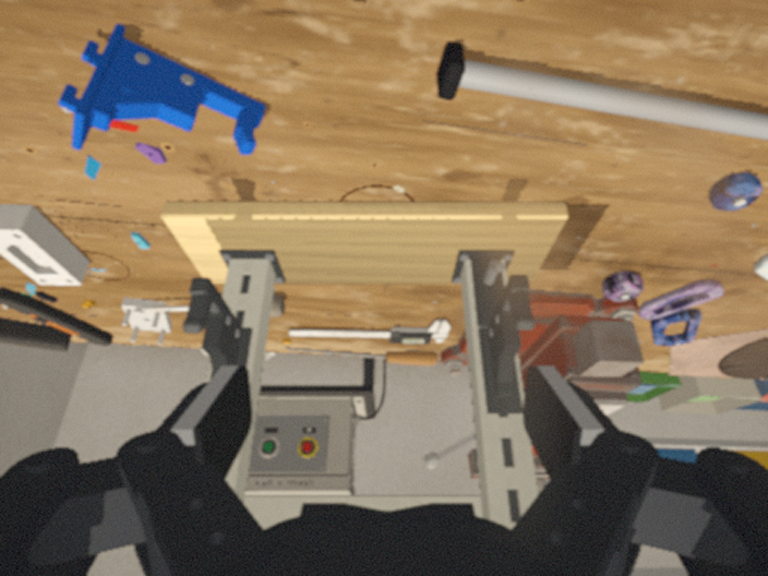

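Run:
```python
from h import *
z=np.load('/tmp/chk1.npz');P=z['P'];d=z['d'];c,s=np.cos(RY),np.sin(RY); q=P[...,:2]-RO
L=np.stack([q[...,0]*c+q[...,1]*s,-q[...,0]*s+q[...,1]*c,P[...,2]],-1)
for y0 in (.12,-.12):
    m=(d>0)&(abs(L[...,0]+.005)<.012)&(abs(abs(L[...,1]-y0)-.011)<.0025)&(L[...,2]>.09)&(L[...,2]<.2);k=L[m]
    for z0 in np.arange(.09,.2,.01):
        j=k[(k[:,2]>=z0)&(k[:,2]<z0+.01)]
        if len(j)>3: print(y0,round(z0,2),len(j),np.median(j[:,0]).round(4),j[:,2].max().round(4))
    m=(d>0)&(abs(L[...,1]-y0)<.006)&(L[...,0]<-.02)&(L[...,2]>.09)&(L[...,2]<.2);k=L[m]
    for x0 in np.arange(-.1,-.02,.005):
        j=k[(k[:,0]>=x0)&(k[:,0]<x0+.005)]
        if len(j)>3: print('  arm',y0,round(x0,3),len(j),np.percentile(j[:,2],[2,98]).round(4))
```

```text
0.12 0.09 26 -0.0044 0.0984
0.12 0.1 25 -0.0047 0.1099
0.12 0.11 22 -0.0054 0.1195
0.12 0.12 27 -0.0058 0.1297
0.12 0.13 27 -0.0059 0.1396
0.12 0.14 42 -0.0061 0.15
0.12 0.15 53 -0.0065 0.16
0.12 0.16 54 -0.0069 0.1694
0.12 0.17 64 -0.0069 0.18
0.12 0.18 72 -0.0 0.1891
0.12 0.19 65 0.0 0.1998
  arm 0.12 -0.1 184 [0.0986 0.1395]
  arm 0.12 -0.095 208 [0.1113 0.1411]
  arm 0.12 -0.09 4 [0.139  0.1406]
  arm 0.12 -0.075 5 [0.1114 0.1127]
  arm 0.12 -0.07 9 [0.1118 0.113 ]
  arm 0.12 -0.065 10 [0.1119 0.1132]
  arm 0.12 -0.06 192 [0.1128 0.1406]
  arm 0.12 -0.055 23 [0.1154 0.1416]
  arm 0.12 -0.05 17 [0.1406 0.1413]
  arm 0.12 -0.045 19 [0.1406 0.1418]
  arm 0.12 -0.04 20 [0.1409 0.143 ]
  arm 0.12 -0.035 38 [0.1422 0.1468]
  arm 0.12 -0.03 40 [0.1451 0.1502]
  arm 0.12 -0.025 43 [0.1487 0.1538]
-0.12 0.09 17 -0.0001 0.0988
-0.12 0.1 23 -0.005 0.109
-0.12 0.11 25 -0.0051 0.1193
-0.12 0.12 28 -0.005 0.1296
-0.12 0.13 22 -0.0051 0.1381
  arm -0.12 -0.1 150 [0.1021 0.1414]
  arm -0.12 -0.095 243 [0.1139 0.1434]
  arm -0.12 -0.09 5 [0.1429 0.1433]
  arm -0.12 -0.075 7 [0.1142 0.115 ]
  arm -0.12 -0.07 13 [0.1134 0.115 ]
  arm -0.12 -0.065 10 [0.1144 0.1149]
  arm -0.12 -0.06 203 [0.1142 0.1414]
  arm -0.12 -0.055 51 [0.1145 0.1428]
  arm -0.12 -0.05 14 [0.1421 0.1428]
  arm -0.12 -0.045 12 [0.1421 0.1431]
  arm -0.12 -0.04 16 [0.142  0.1435]
  arm -0.12 -0.035 39 [0.1425 0.1463]
  arm -0.12 -0.03 27 [0.1434 0.1501]
  arm -0.12 -0.025 5 [0.1501 0.1517]
```

The bracket is seated and flush. It hangs with a slight pitch of about 0.03 rad and is about 1 mm low at the grip point, inside the limits. Next I'll measure the rail from rackA and the top camera.

Run:
```python
from h import *
for f in ['rackA','top0']:
    z=np.load(f'/tmp/{f}.npz');P=z['P'];d=z['d']
    m=(d>0)&(P[...,2]>.009)&(P[...,2]<.032)&(abs(P[...,0]-.44)<.05)&(P[...,1]>-.08)&(P[...,1]<.26)
    Q=P[m]
    n,lab,st,ce=cv2.connectedComponentsWithStats(m.astype(np.uint8)); print(f,st[1:][st[1:,4]>40].tolist())
    i=1+np.argmax(st[1:,4]); Q=P[lab==i]
    print(len(Q),Q.min(0).round(4),Q.max(0).round(4))
    for y0 in np.arange(-.08,.26,.03):
        k=Q[(Q[:,1]>=y0)&(Q[:,1]<y0+.03)]
        if len(k)>5: print(round(y0,3),len(k),'x',np.percentile(k[:,0],[2,50,98]).round(4),'z',np.percentile(k[:,2],[50,98]).round(4), 'x@top',np.median(k[k[:,2]>np.percentile(k[:,2],80),0]).round(4))
z=np.load('/tmp/top0.npz');print('knob',z['P'][219,189], 'knobv',z['P'][169,190],'ring',z['P'][187,137])
tm=(.44,.09,.0225)
for a in (90,-90):
    R=lambda t,y:(Ro.from_euler('z',y)*Ro.from_euler('y',-t)*Ro.from_euler('x',np.pi)*Ro.from_euler('z',r(a))).as_euler('xyz')
    for P,t,y in [((.44,.09,.12),0,r(-1)),(tm,0,r(-1)),((.42,.05,.25),r(30),r(4)),(rk(-.0685,0,.17),r(40),RY),(rk(-.0685,0,.13),r(40),RY),(rk(-.0685,0,.17),r(45),RY),(rk(-.0685,0,.13),r(45),RY)]:
        q=solve_ik(P,R(t,y)); print(a,None if q is None else np.round(q,2))
print(np.round(get_qpos(),2))
```

```text
rackA [[218, 33, 277, 74, 4840]]
4840 [ 0.4225 -0.0596  0.009 ] [0.4622 0.245  0.0279]
-0.08 310 x [0.4226 0.4292 0.4471] z [0.0255 0.0275] x@top 0.4347
-0.05 566 x [0.4236 0.432  0.4429] z [0.0199 0.0261] x@top 0.4356
-0.02 501 x [0.4299 0.4337 0.4428] z [0.0196 0.022 ] x@top 0.438
0.01 478 x [0.4313 0.4353 0.4448] z [0.0195 0.0223] x@top 0.4393
0.04 458 x [0.4328 0.4366 0.4459] z [0.0195 0.0221] x@top 0.4409
0.07 443 x [0.4339 0.4378 0.4474] z [0.0193 0.0221] x@top 0.4421
0.1 415 x [0.4355 0.4394 0.4491] z [0.0196 0.0219] x@top 0.4434
0.13 400 x [0.4368 0.4406 0.4499] z [0.0196 0.0221] x@top 0.4449
0.16 385 x [0.4382 0.4422 0.4513] z [0.0196 0.0222] x@top 0.4464
0.19 368 x [0.4396 0.4437 0.4529] z [0.0196 0.0219] x@top 0.4477
0.22 516 x [0.4365 0.4439 0.4604] z [0.0213 0.0271] x@top 0.4488
top0 [[182, 235, 95, 11, 495]]
495 [ 0.4236 -0.0565  0.0099] [0.4623 0.2439 0.0318]
-0.08 17 x [0.4238 0.4357 0.4459] z [0.0271 0.0311] x@top 0.4326
-0.05 52 x [0.4251 0.4366 0.4441] z [0.0208 0.0281] x@top 0.4362
-0.02 44 x [0.4313 0.438  0.4448] z [0.0203 0.0252] x@top 0.4374
0.01 48 x [0.4321 
[... 531 characters left out ...]
 knobv [0.67988028 0.21872581 0.02800841] ring [0.62840533 0.39709225 0.00657816]
90 [ 0.07  0.45  1.92 -0.    0.77 -3.06]
90 [ 0.07  0.65  1.98 -0.    0.51 -3.06]
90 [-0.08  0.05  2.19  0.19  0.4   2.83]
90 [-0.46  0.46  2.05  1.51  0.37  1.16]
90 [-0.46  0.55  2.09  1.82  0.39  0.82]
90 [-0.49  0.49  2.11  1.86  0.45  0.77]
90 [-0.49  0.59  2.14  2.09  0.5   0.51]
-90 [ 0.07  0.45  1.92 -0.    0.77  0.09]
-90 [ 0.07  0.65  1.98 -0.    0.51  0.09]
-90 [-0.08  0.05  2.19  0.19  0.4  -0.31]
-90 [-0.46  0.46  2.05  1.51  0.37 -1.99]
-90 [-0.46  0.55  2.09  1.82  0.39 -2.32]
-90 [-0.49  0.49  2.11  1.86  0.45 -2.37]
-90 [-0.49  0.59  2.14  2.09  0.5  -2.63]
[-0.95  0.14  2.4   1.36  0.7   2.47]
```

```bash
cat >> h.py <<'E'
def orr(t,y): return (Ro.from_euler('z',y)*Ro.from_euler('y',-t)*Ro.from_euler('x',np.pi)*Ro.from_euler('z',-np.pi/2)).as_euler('xyz').tolist()
E
python3 - <<'E'
from h import *
yr=r(-2.66)
move_ptp([.40,.06,.22],orr(0,yr)); print(get_t())
move_ptp([.443,.0925,.12],orr(0,yr)); pause(.2)
ci=camera_info('wrist'); im,d=snapshot('wrist'); P=cloud(ci,d); save('rail1',im,1.5)
m=(d>0)&(P[...,2]>.009)&(P[...,2]<.032)&(abs(P[...,0]-.44)<.04)&(P[...,1]>-.1)&(P[...,1]<.26);Q=P[m]
print(get_t(),np.round(get_qpos(),2),len(Q),Q.min(0).round(4),Q.max(0).round(4))
for y0 in np.arange(-.08,.26,.03):
    k=Q[(Q[:,1]>=y0)&(Q[:,1]<y0+.03)]
    if len(k)>5: print(round(y0,3),len(k),'x',np.percentile(k[:,0],[2,50,98]).round(4),'z',np.percentile(k[:,2],[50,98]).round(4), 'x@top',np.median(k[k[:,2]>np.percentile(k[:,2],80),0]).round(4))
E
```

```text
26.0583
26.8333 [ 0.07  0.45  1.91 -0.    0.78  0.12] 7052 [ 0.4286 -0.0399  0.0122] [0.457  0.2293 0.0234]
-0.05 287 x [0.429  0.4372 0.4445] z [0.0199 0.0218] x@top 0.437
-0.02 536 x [0.4305 0.4382 0.4456] z [0.0202 0.0219] x@top 0.4385
0.01 591 x [0.4322 0.4398 0.4477] z [0.02   0.0219] x@top 0.4399
0.04 677 x [0.4334 0.4411 0.4488] z [0.02  0.022] x@top 0.4412
0.07 726 x [0.4347 0.4425 0.45  ] z [0.0201 0.022 ] x@top 0.4425
0.1 803 x [0.4363 0.4439 0.4515] z [0.02   0.0221] x@top 0.444
0.13 928 x [0.4375 0.4454 0.4531] z [0.02   0.0221] x@top 0.4455
0.16 1004 x [0.4393 0.4468 0.4542] z [0.0201 0.0221] x@top 0.4468
0.19 1164 x [0.4403 0.448  0.4559] z [0.02   0.0222] x@top 0.4479
0.22 336 x [0.4415 0.4489 0.4568] z [0.0198 0.0221] x@top 0.449
```

View pics/rail1.png

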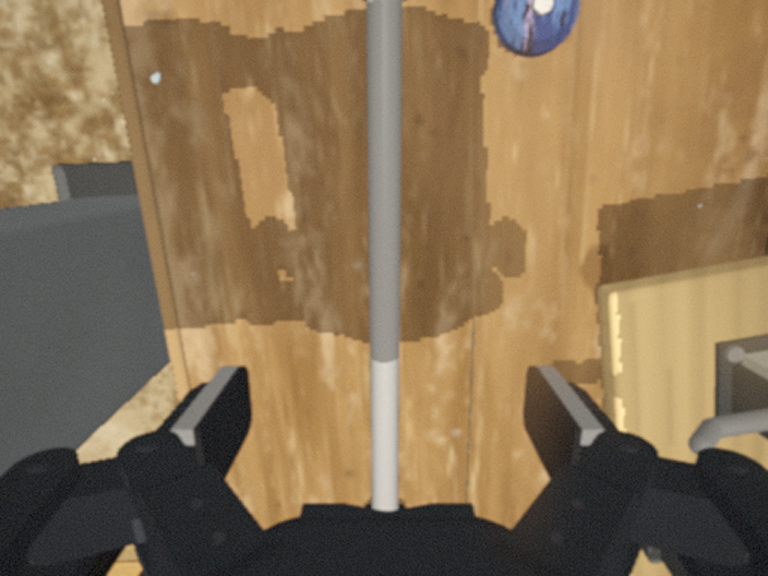

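The second view confirms the rail: axis x = 0.443, top at 0.021, centred between the jaws. Grasp and lift it.

Run:
```python
from h import *
move_linear([.443,.0925,.0225],max_speed=.1); print(np.round(get_ft_force(),1))
close(70); print(get_grip_width(),np.round(get_ft_force(),1),get_t())
move_linear([.42,.06,.24],max_speed=.18)
print(get_grip_width(),np.round(get_ft_force(),1),get_t())
T=r(40)
move_ptp([.42,.0,.26],orr(r(25),r(4))); print(get_t(),np.round(get_qpos(),2))
move_ptp(rk(-.17,0,.21),orr(T,RY)); pause(.2); print(get_t(),np.round(get_qpos(),2),get_grip_width(),np.round(get_moment(),2))
for n in ['scene','wrist']:
    im,d=snapshot(n); save('tr_'+n,im,1.5); np.savez('/tmp/tr_'+n+'.npz',im=im,d=d,P=cloud(camera_info(n),d))
```

```text
[-0.8  0.4  0.3]
0.013405927160175565 [-1.6 -0.7 10.2] 28.6167
0.013508228452761355 [ 0.   0.1 -2.9] 29.9917
30.575 [-0.24  0.03  2.11  0.23  0.6  -0.48]
32.175 [-0.65  0.28  2.21  1.35  0.49 -1.98] 0.013432623201678874 [-0.09  0.54  0.01]
```

View pics/tr_scene.png

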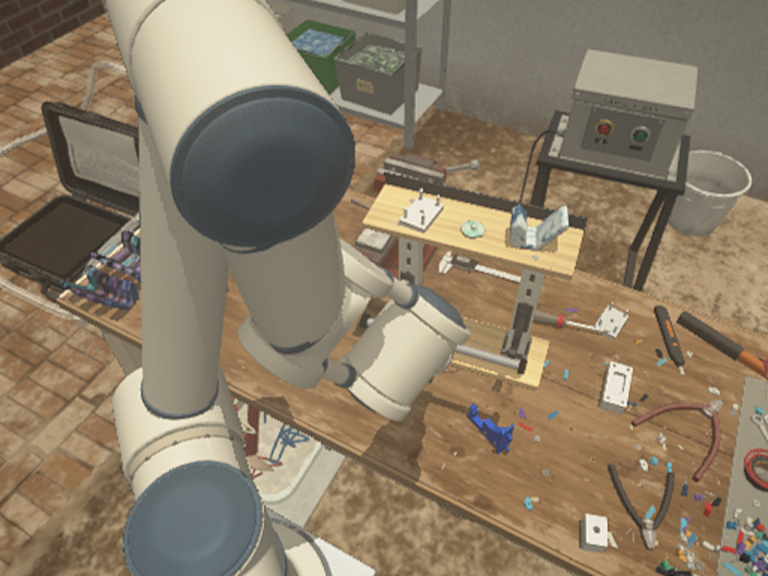

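View pics/tr_wrist.png

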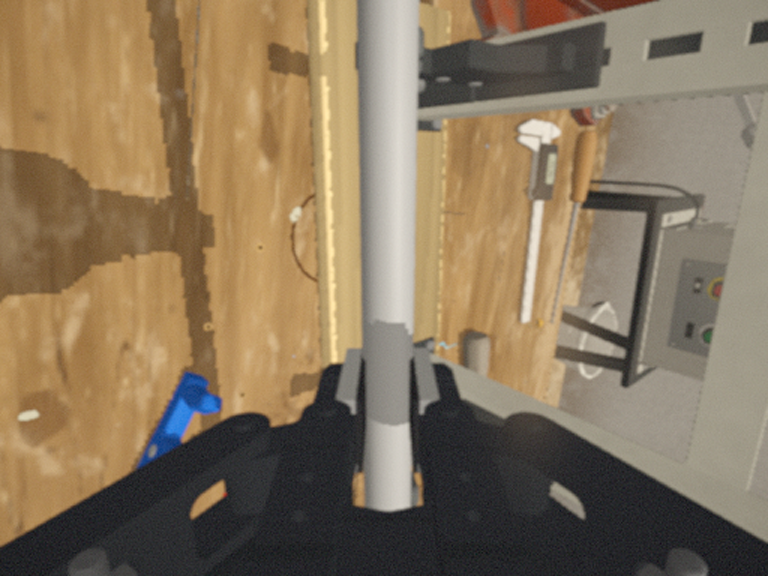

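```bash
cat >> h.py <<'E'
def railfit(P,d,tcp,T):
    c,s=np.cos(RY),np.sin(RY)
    def loc(P):
        q=P[...,:2]-RO; return np.stack([q[...,0]*c+q[...,1]*s,-q[...,0]*s+q[...,1]*c,P[...,2]],-1)
    L=loc(P); l0=loc(np.array(tcp)); e=l0+.0095*np.array([np.sin(T),0,-np.cos(T)])
    print('exp axis',e.round(4))
    r2=np.hypot(L[...,0]-e[0],L[...,2]-e[2]); m=(d>0)&(r2<.022)&(abs(L[...,1]-e[1])>.03)&(abs(L[...,1]-e[1])<.135); Q=L[m]
    from scipy.optimize import least_squares
    f=lambda p:np.hypot(Q[:,0]-p[0]-p[1]*(Q[:,1]-e[1]),Q[:,2]-p[2]-p[3]*(Q[:,1]-e[1]))-.008
    R=least_squares(f,[e[0],0,e[2],0],loss='soft_l1',f_scale=.001); print(len(Q),'x,dx/dy,z,dz/dy',R.x.round(4),'rms',np.sqrt(np.mean(R.fun**2)).round(4), 'y ext',Q[:,1].min().round(4),Q[:,1].max().round(4))
    return R.x
E
python3 - <<'E'
from h import *
z=np.load('/tmp/tr_wrist.npz'); railfit(z['P'],z['d'],get_eef_pos(),r(40))
T=r(40)
for x,zz in [(-.17,.21),(-.13,.19),(-.0745,.185),(-.0745,.16),(-.0745,.13)]:
    q=solve_ik(rk(x,0,zz),orr(T,RY)); print(None if q is None else np.round(q,2))
E
```

```text
exp axis [-1.638e-01  2.000e-04  2.029e-01]
8374 x,dx/dy,z,dz/dy [-1.627e-01 -3.000e-04  2.028e-01  1.000e-04] rms 0.0005 y ext -0.0441 0.109
[-0.65  0.28  2.21  1.35  0.49 -1.98]
[-0.56  0.37  2.16  1.47  0.43 -2.03]
[-0.47  0.42  2.05  1.4   0.38 -1.88]
[-0.47  0.48  2.08  1.6   0.38 -2.1 ]
[-0.47  0.55  2.1   1.83  0.39 -2.35]
```

The rail is held level and parallel (slopes below 0.001). Now to place it.

Run:
```python
from h import *
T=r(40);x=-.0755
def st(): return np.round(get_ft_force(),1)
move_linear(rk(-.13,0,.19),max_speed=.12)
move_linear(rk(x,0,.178),max_speed=.1); pause(.15); f0=np.array(get_ft_force()); print(get_t(),st())
ci=camera_info('wrist');p=get_eef_pos(); im,d=snapshot('wrist'); save('pl1',im,1.5); railfit(cloud(ci,d),d,p,T)
for z in [.16,.145,.136,.132,.1305,.129,.128,.127,.126,.125]:
    move_linear(rk(x,0,z),max_speed=.06); pause(.05); f=np.array(get_ft_force())-f0; print(z,f.round(1))
    if abs(f).max()>8: break
print(get_t())
ci=camera_info('wrist');p=get_eef_pos(); im,d=snapshot('wrist'); save('pl2',im,1.5); railfit(cloud(ci,d),d,p,T)
```

```text
33.6583 [-0.7  0.6 -2.2]
exp axis [-0.0699  0.      0.1708]
8374 x,dx/dy,z,dz/dy [-0.0688 -0.0002  0.1706  0.0004] rms 0.0005 y ext -0.0458 0.1087
0.16 [ 1.   0.2 -0.2]
0.145 [ 0.5 -0.4  0.3]
0.136 [ 0.6 -0.6  0.1]
0.132 [ 1.  -1.  -0.1]
0.1305 [ 1.  -1.  -1.1]
0.129 [ 1.2 -1.   0.4]
0.128 [-1.6 -1.3  7.6]
0.127 [-8.  -0.1 20.1]
36.5083
exp axis [-0.0691  0.      0.1207]
8381 x,dx/dy,z,dz/dy [-0.068   0.002   0.1207 -0.0104] rms 0.0011 y ext -0.0438 0.1137
```

View pics/pl2.png

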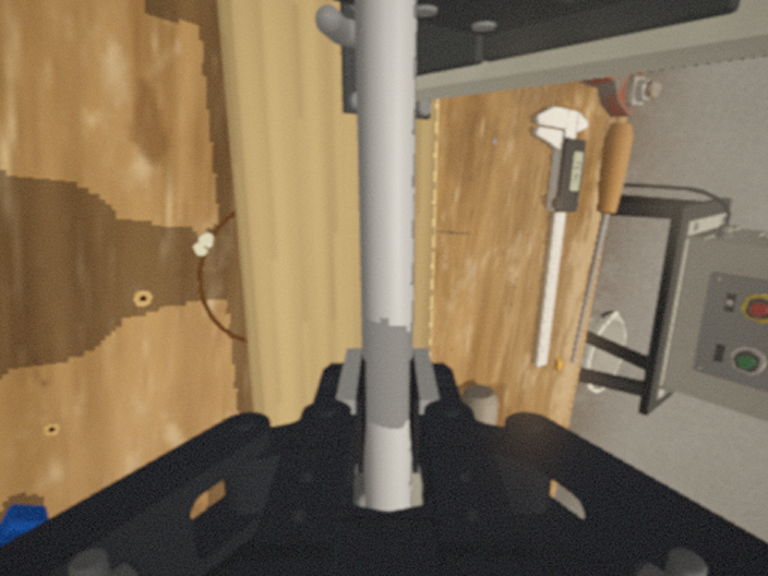

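The rail rests on both cradles: it rolled by −0.0104 to match the 2.5 mm lower left cradle. Release and retreat.

Run:
```python
from h import *
T=r(40);x=-.0755
move_linear(rk(x,0,.128),max_speed=.03)
gripper_open(); print(get_t(),get_grip_width(),np.round(get_ft_force(),1))
p=np.array(rk(x,0,.128)); tz=np.array([np.sin(T)*np.cos(RY),np.sin(T)*np.sin(RY),-np.cos(T)])
move_linear((p-.10*tz).tolist(),max_speed=.1)
move_ptp(rk(-.27,.0,.25),ori(r(45),RY,True)); pause(.3); print(get_t())
ci=camera_info('wrist'); im,d=snapshot('wrist'); save('fin',im,1.5); P=cloud(ci,d); np.savez('/tmp/fin.npz',im=im,d=d,P=P)
z=rk(-.0688-.0061,0,.1205+.0073); railfit(P,d,z,T)
c,s=np.cos(RY),np.sin(RY);q=P[...,:2]-RO;L=np.stack([q[...,0]*c+q[...,1]*s,-q[...,0]*s+q[...,1]*c,P[...,2]],-1)
m=(d>0)&(abs(L[...,0]+.069)<.02)&(abs(L[...,2]-.121)<.02)&(abs(L[...,1])<.2);print('rail y ext',L[m][:,1].min(),L[m][:,1].max())
for y0 in (.12,-.12):
    m=(d>0)&(L[...,0]<-.08)&(L[...,0]>-.11)&(abs(L[...,1]-y0)<.012)&(L[...,2]>.09)&(L[...,2]<.185);k=L[m];print('lip',y0,k.min(0).round(4),k.max(0).round(4))
m=(d>0)&(abs(L[...,0]+.005)<.012)&(abs(abs(L[...,1]-.12)-.011)<.0025)&(L[...,2]>.09)&(L[...,2]<.18);k=L[m]
for z0 in np.arange(.1,.18,.02):
    j=k[(k[:,2]>=z0)&(k[:,2]<z0+.02)]; print(round(z0,2),len(j),np.median(j[:,0]).round(4) if len(j) else '')
for n in ['scene','top']: im,d=snapshot(n); save('fin_'+n,im,1.5)
```

```text
37.5 0.08539283773864223 [-0.2 -0.7 -0.3]
42.8167
exp axis [-0.0688  0.      0.1205]
2362 x,dx/dy,z,dz/dy [-0.068   0.0016  0.1215 -0.008 ] rms 0.0041 y ext -0.1349 0.1349
rail y ext -0.15168235145651934 0.15137580283318292
lip 0.12 [-0.0984  0.1125  0.0976] [-0.0801  0.1265  0.1415]
lip -0.12 [-0.0991 -0.1267  0.1011] [-0.0803 -0.1126  0.1443]
0.1 44 -0.0052
0.12 42 -0.0058
0.14 58 -0.0064
0.16 60 -0.0071
```

View pics/fin.png

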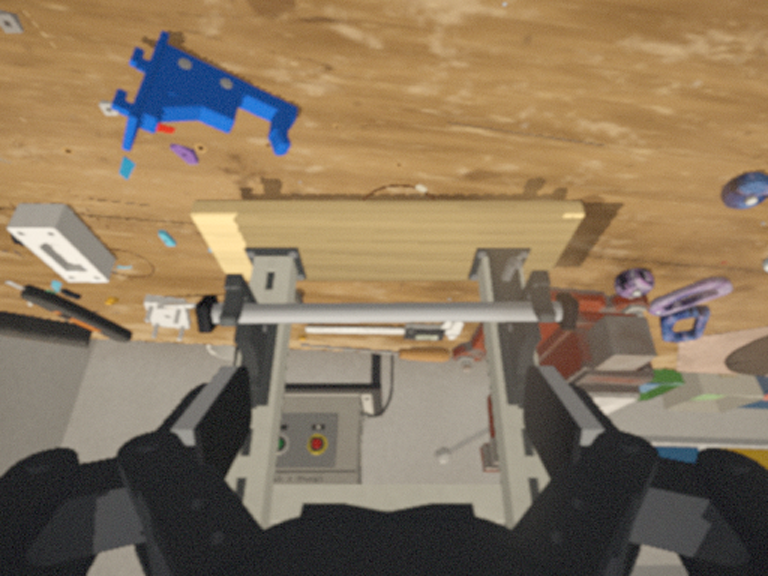

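View pics/fin_top.png

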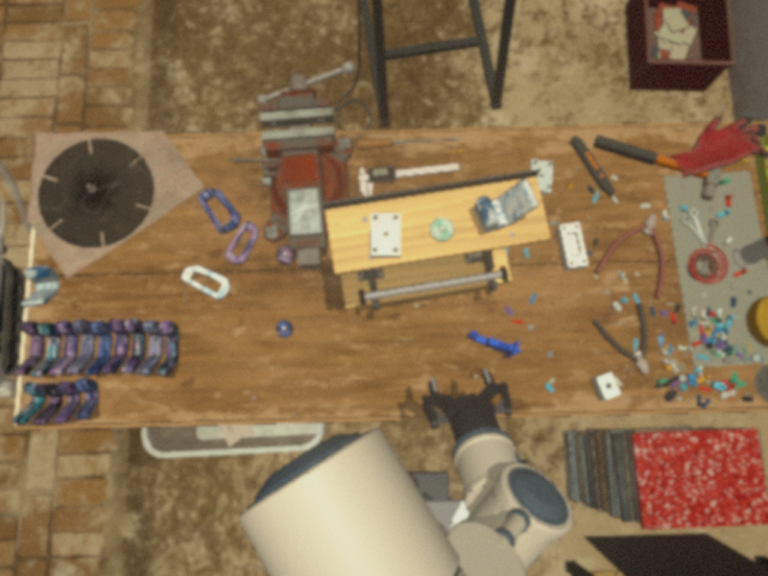

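The rail lies in both cradles with its caps outside the brackets. It spans y = ±0.1515, and its middle is at x −0.068, z ≈ 0.121. The knobs and ring haven't moved. Handing in.

```bash
python3 -c "
from h import *
print(get_t()); finish_job()"
```

```text
42.9667
the job is handed in; nothing more can be done
```

I hooked the dark bracket into the left upright, level with the fitted one, and laid the rail across both brackets. I handed the job in at 43 s; no verdict is reported.

**Bracket:** The plate went flush at the expected depth. The bracket then seated at the expected height under about 30 N before I let go. It hangs in its slots pitched by about 0.03 rad (limit 0.06). Its tip is about 3 mm lower than the fitted one and its grip point about 1 mm low, which is within the limits but not a perfect match.

**Rail:** It is centred within 1 mm, with its axis at x ≈ −68 mm and z ≈ 21.5 mm in the fitted bracket's frame. It tilts by about 0.01 rad because the left cradle sits slightly lower. That last line fit was coarse (4 mm rms), but it agrees with the finer fit taken just before release.

**Bystanders:** In the last top picture the knobs, the ring and the blue look-alike bracket are where they started.

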